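# Lay out the check weights for a balance check

## Robot

A 7-joint arm with a two-finger parallel gripper is mounted at the origin on the work surface. World frame = base frame: x ahead of the robot, y to its left, z up, the work surface at z = 0. Lengths are in m, angles in rad, forces in N, time in s.
With the tool pointing down it reaches from about 0.425 to 0.875 m from the base axis. Payload 4.7 kg.
Tool frame: the origin (TCP) lies midway between the tips of the shut fingers; the grasp point (between the pads) lies 19 mm behind it; z points along the fingers, y is the line along which they close (so a half turn about z gives the same grasp; the last joint's range is limited). The gripper opens to 87 mm and grips with 3 to 60 N. Pads are 19 mm wide; open, the fingers measure 117 mm over their backs; the gripper's body (75 mm by 190 mm) begins 51 mm behind the grasp point.
Start: joints at [1.204, 0.321, -0.07, 1.45, 0.023, 1.371, -0.057], TCP at [0.242, -0.603, 0.223] pointing down, gripper open.
Joint ranges: [-2.86, 2.86], [-0.3, 2.09], [-1.38, 1.24], [0.06, 2.45], [-1.56, 4.7], [0.09, 2.05], [-2.69, 2.69]. Speed limits (rad/s): [2.57, 2.57, 3.14, 3.14, 3.14, 3.14, 3.14].

## Interface

Orientations are given as a rotation vector (axis times angle).
In Python, from bench import ctrl gives the robot as it stands. The module is installed in compiled form; this text tells all that it offers.
- The arm moves only by the shell command python3 -m handwheel 'ROWS' [FORCE]. ROWS is JSON, a list of rows, each a list of 7 numbers: the finger opening in m, from 0 to 0.087, then the shift along the tool's x, y, z in m, then the turn, a rotation vector about the tool's x, y, z in degrees. A call has 1 to 12 rows; each row shifts and turns the commanded pose from where the row before left it, along the tool's axes as they then stand; what a row does not reach is not made up. A row lasts 1/8 s, in which the tool goes at most 62.5 mm and 10.7 degrees, less where a joint would pass 70% of its speed; a pose out of reach is approached as far as the arm can. A call is refused whole if a number of a shift passes 0.0625 or a number of a turn 10.7, either way. A call with a gripper value outside its range is refused whole. The fingers move at their own pace and stop on an object; FORCE is the grip in N (left out, the last holds). Time passes only in rows, so rows that do not move let the fingers close. It gives the time, the measured TCP pose, the force, the opening and the grip force at its end, in the units of the state.
- ctrl.get_state(): the state, without advancing time (a new reading comes with each control period).
- ctrl.get_image(name): name is "scene" or "top" or "wrist"; returns (picture, depth): 400x640x3 uint8, blue, green, red; 400x640 float32, m along the optical axis (not along the pixel's ray), 0 where there is no reading.
- ctrl.camera_info(name): a dict with "intrinsics" (3x3 intrinsics, pixels), "R" (3x3) and "t" (3): a world point X has camera coordinates R X + t. Camera axes: x right, y down, z forward; pixel columns grow to the right and rows downward; lengths in m; the calibration is good to about 2 mm. The wrist camera is an equidistant fisheye: a pixel r from the principal point sees the ray r / f radians off the axis. A picture is of the moment at which its call begins: read the wrist's pose just before it. camera_info takes no time and is no camera call; for the wrist camera it gives the pose at the moment of the call.
- ctrl.close_job(): hands the job in; it is judged then, once.
The state is a dict: "time": time; "joint_positions": joint angles; "qd": joint speeds; "joint_torque": joint torques, N m; "position": TCP position; "tool_rot": TCP orientation; "ft_force": force on the tool from outside, world axes, zero at the start; "torque": the same for the moment, N m; "grip_width": opening from 0.0 (shut) to 1.0 (fully open); "grip_force": force on a finger pad.
Only numpy, scipy, OpenCV 4.12 (cv2) and the standard library are available. Lean on these libraries where they do the work, as an engineer would, in place of code of your own. Each camera call takes 0.05 s, during which the arm holds its last target. There are 200 camera calls.

## Task

Lay out the four brass check weights on the grey tray ready for checking the electronic balance: one in the middle of each black pad, in order of size, with the largest on the pad nearest the balance and the smallest at the other end. Keep the weights upright and set each one down gently, never dropping it or tipping it over, and do not bump the balance.

Things in the scene. Friction and masses are not known exactly. Their poses are not given: they have to be found in the camera images.
- weight_500: largest brass check weight, 500 g: an upright cylinder 38 mm in diameter and 45 mm high, with a narrower neck and a lifting knob (27 mm wide) above it, 69 mm high in all; it stands loose on the bench. Origin: centre of its underside, z up
- weight_200: second largest brass check weight, 200 g: an upright cylinder 28 mm in diameter and 33 mm high, with a narrower neck and a lifting knob (20 mm wide) above it, 51 mm high in all; it stands loose on the bench. Origin: centre of its underside, z up
- weight_100: second smallest brass check weight, 100 g: an upright cylinder 22 mm in diameter and 27 mm high, with a narrower neck and a lifting knob (15 mm wide) above it, 41 mm high in all; it stands loose on the bench. Origin: centre of its underside, z up
- weight_50: smallest brass check weight, 50 g: an upright cylinder 18 mm in diameter and 21 mm high, with a narrower neck and a lifting knob (13 mm wide) above it, 32 mm high in all; it stands loose on the bench. Origin: centre of its underside, z up
- pad_a: one of four alike round black pads, 54 mm in diameter and 3 mm thick, fixed in a straight row, 72 mm apart, on the grey tray; which of the four it is along the row changes from start to start. Origin: centre of its underside, 8 mm above the bench, so its top is 11 mm above the bench
- pad_b: one of four alike round black pads, 54 mm in diameter and 3 mm thick, fixed in a straight row, 72 mm apart, on the grey tray; which of the four it is along the row changes from start to start. Origin: centre of its underside, 8 mm above the bench, so its top is 11 mm above the bench
- pad_c: one of four alike round black pads, 54 mm in diameter and 3 mm thick, fixed in a straight row, 72 mm apart, on the grey tray; which of the four it is along the row changes from start to start. Origin: centre of its underside, 8 mm above the bench, so its top is 11 mm above the bench
- pad_d: one of four alike round black pads, 54 mm in diameter and 3 mm thick, fixed in a straight row, 72 mm apart, on the grey tray; which of the four it is along the row changes from start to start. Origin: centre of its underside, 8 mm above the bench, so its top is 11 mm above the bench
- tray: fixed grey plate 84 mm by 300 mm, 8 mm thick, under the four pads. Origin: centre of its underside on the bench; y runs along the row, x across it, z up; pad centres lie at y = -108, -36, 36 and 108 mm. Things under 50 mm high lie among the weights; others, up to 190 mm, stand 30 mm or more beyond the far edge
- balance: fixed electronic balance, beside one end of the tray (left or right, changes from start to start; a grey-and-black pH meter with an electrode stand 220 mm high is at the other end): off-white housing 260 mm (x) by 190 mm (y), 58 mm high, display towards the robot, round steel pan with a blue inlay on top, 78 mm high in all. Origin: centre of its underside, z up

How it is judged:
At the end, for the whole second after the job is handed in: Each weight stands upright (within 0.1 rad), released and at rest on its pad, its centre within 13 mm of the pad's centre along and across the row, in order of size along the tray: the largest at the end nearest the balance, the smallest at the other end (x of weight_500 in the frame of tray between -0.013 and 0.013 m and z of weight_500 in the frame of tray between 0.007 and 0.015 m and angle between each of weight_500, weight_200, weight_100, weight_50's own z axis and vertical below 0.1 rad and linear speed of each of weight_500, weight_200, weight_100, weight_50 below 0.02 m/s and x of weight_200 in the frame of tray between -0.013 and 0.013 m and z of weight_200 in the frame of tray between 0.007 and 0.015 m and x of weight_100 in the frame of tray between -0.013 and 0.013 m and z of weight_100 in the frame of tray between 0.007 and 0.015 m and x of weight_50 in the frame of tray between -0.013 and 0.013 m and z of weight_50 in the frame of tray between 0.007 and 0.015 m and ((world y of balance above 0 m and y of weight_500 in the frame of tray between 0.095 and 0.121 m and y of weight_200 in the frame of tray between 0.023 and 0.049 m and y of weight_100 in the frame of tray between -0.049 and -0.023 m and y of weight_50 in the frame of tray between -0.121 and -0.095 m) or (world y of balance below 0 m and y of weight_500 in the frame of tray between -0.121 and -0.095 m and y of weight_200 in the frame of tray between -0.049 and -0.023 m and y of weight_100 in the frame of tray between 0.023 and 0.049 m and y of weight_50 in the frame of tray between 0.095 and 0.121 m))); the robot touches nothing.
It fails at once if a weight is tipped over (leans more than 0.6 rad) (angle between any of weight_500, weight_200, weight_100, weight_50's own z axis and vertical above 0.6 rad).
It fails at once if a weight is dropped (moves faster than 0.45 m/s while no finger touches it, as after a fall of 10 mm) ((linear speed of weight_500 above 0.45 m/s and contact force between the fingers and weight_500 below 0.02 N) or (linear speed of weight_200 above 0.45 m/s and contact force between the fingers and weight_200 below 0.02 N) or (linear speed of weight_100 above 0.45 m/s and contact force between the fingers and weight_100 below 0.02 N) or (linear speed of weight_50 above 0.45 m/s and contact force between the fingers and weight_50 below 0.02 N)).
It fails at once if the balance is bumped (more than 3 N) (contact force between anything else and balance above 3 N).
It also fails if it takes over 96 s, if anything falls off the work surface, if the arm or the gripper's body presses on something with over 40 N, if the wrist force passes 120 N, or if a joint passes its speed limit or range.

## Working session

There is one attempt and no reset: what is moved stays moved. The work goes in short steps, Python scripts to look and compute and a shell command to move; the robot and the scene stay as the last step left them, time stands still between calls to the robot, and variables do not carry over. Pictures are saved under pics/ and viewed, at most 14 in all, crops included, and the job is handed in when it is done.

```bash
mkdir -p pics; ls; python3 - <<'E'
from bench import ctrl
import cv2,numpy as np
s=ctrl.get_state();print({k:np.round(v,3) for k,v in s.items()})
for n in("scene","top"):
    im,d=ctrl.get_image(n);cv2.imwrite(f"pics/{n}0.png",im);np.savez(f"{n}0.npz",im=im,d=d)
    c=ctrl.camera_info(n);print(n,{k:np.round(v,3).tolist() for k,v in c.items() if not isinstance(v,str)})
print(ctrl.camera_info("wrist"))
E
```

```text
pics
{'time': np.float64(0.0), 'joint_positions': array([ 1.204,  0.322, -0.07 ,  1.452,  0.023,  1.371, -0.057]), 'qd': array([-0.   ,  0.001, -0.001, -0.   , -0.   , -0.   ,  0.   ]), 'joint_torque': array([ 0.0000e+00, -4.9129e+01, -4.0300e-01, -3.1253e+01, -6.4000e-02,
        4.4000e-02,  0.0000e+00]), 'position': array([ 0.241, -0.603,  0.221]), 'tool_rot': array([-3.083e+00, -5.940e-01,  1.000e-03]), 'ft_force': array([-0.963,  0.724, -0.163]), 'torque': array([-0.054,  0.026, -0.032]), 'grip_force': np.float64(0.0), 'grip_width': np.float64(0.996)}
scene {'intrinsics': [[438.007, 0.0, 323.621], [0.0, 438.007, 201.307], [0.0, 0.0, 1.0]], 'R': [[-0.501, 0.865, 0.015], [0.722, 0.428, -0.545], [-0.477, -0.262, -0.839]], 't': [0.288, -0.368, 1.375]}
top {'intrinsics': [[370.923, 0.0, 315.108], [0.0, 370.923, 192.747], [0.0, 0.0, 1.0]], 'R': [[-0.029, -1.0, -0.002], [-0.986, 0.029, -0.161], [0.161, -0.003, -0.987]], 't': [0.018, 0.565, 1.181]}
{'intrinsics': array([[309.70691629,   0.        , 317.07579543],
       [  0.        , 309.70691629, 197.17564777],
       [  0.        ,   0.        ,   1.        ]]), 'R': array([[ 0.37177597, -0.92832152, -0.00133413],
       [-0.88695041, -0.35563111,  0.2946956 ],
       [-0.27404672, -0.10837743, -0.95559025]]), 't': array([-0.64999456, -0.03653875,  0.39131128])}
```

View pics/top0.png

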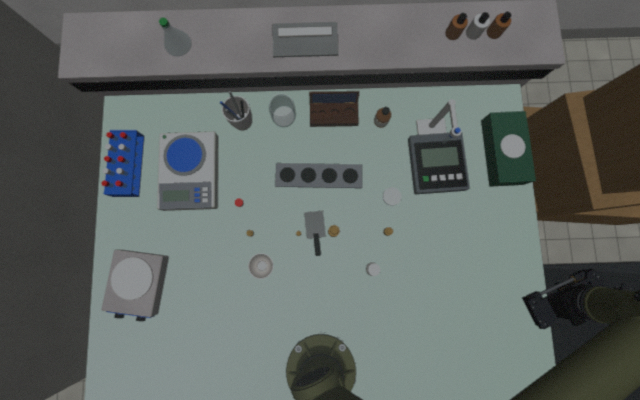

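View pics/scene0.png

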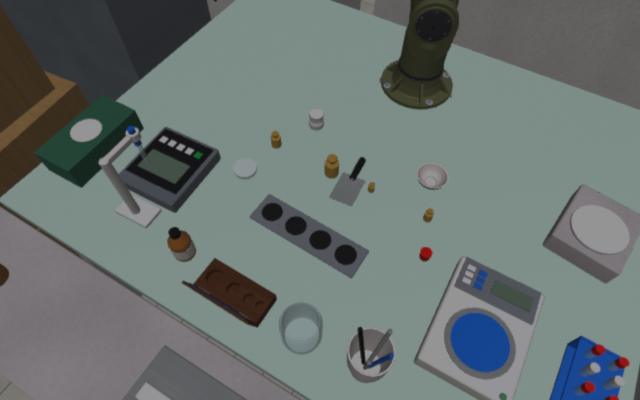

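The top view shows the tray pads at (287,174), (308,175), (329,176) and (350,176), with the balance to the left (+y). The brass weights are at (250,233), (298,233), (334,231) and (388,231). In the scene view they are at (429,215), (372,187), (332,166) and (276,140). Next I measure them in both views.

```bash
cat > h.py <<'E'
import numpy as np,cv2
from bench import ctrl
def cloud(n,d,info=None):
    c=info or ctrl.camera_info(n);K=c["intrinsics"];v,u=np.mgrid[:400,:640]
    P=np.stack([(u-K[0,2])/K[0,0]*d,(v-K[1,2])/K[1,1]*d,d],-1)
    return (P-c["t"])@c["R"]
def ray(n,u,v):
    c=ctrl.camera_info(n);K=c["intrinsics"]
    return -c["R"].T@c["t"], c["R"].T@np.array([(u-K[0,2])/K[0,0],(v-K[1,2])/K[1,1],1])
def tri(px):
    A=np.zeros((3,3));b=np.zeros(3)
    for n,(u,v) in px.items():
        o,r=ray(n,u,v);r/=np.linalg.norm(r);M=np.eye(3)-np.outer(r,r);A+=M;b+=M@o
    return np.linalg.solve(A,b)
E
python3 - <<'E'
from h import *
def near(C,p):return min(C,key=lambda c:np.hypot(c[0]-p[0],c[1]-p[1]))
C={};Pd={}
for n in("top","scene"):
    f=np.load(n+"0.npz");im,d=f["im"],f["d"];X=cloud(n,d)
    h=cv2.cvtColor(im,cv2.COLOR_BGR2HSV)
    m=((h[...,0]>10)&(h[...,0]<28)&(h[...,1]>110)&(h[...,2]>50)).astype(np.uint8)
    k=((h[...,2]<45)&(abs(X[...,2]-.01)<.02)).astype(np.uint8)
    for nm,mm,seeds in(("w",m,dict(top=[(250,233),(298,233),(334,231),(388,231)],scene=[(429,215),(372,187),(332,166),(276,140)])[n]),("p",k,dict(top=[(287,174),(308,175),(329,176),(350,176)],scene=[(345,254),(320,240),(296,226),(272,212)])[n])):
        _,l,st,ce=cv2.connectedComponentsWithStats(mm)
        for i,s in enumerate(seeds):
            j=1+np.argmin(np.hypot(*(ce[1:]-s).T)); mk=l==j; p=X[mk&(d>0)]
            C[n,nm,i]=ce[j]
            print(n,nm,i,ce[j].round(1),st[j],p.mean(0).round(4),"zmax",p[:,2].max().round(3),"top",p[p[:,2]>p[:,2].max()-.008].mean(0).round(4))
for i in range(4):
    print("tri pad",i,tri({n:C[n,"p",i] for n in("top","scene")}).round(4),"weight",tri({n:C[n,"w",i] for n in("top","scene")}).round(4))
# tall/any things near
f=np.load("top0.npz");X=cloud("top",f["d"]);print("bench z",np.median(X[240:300,180:230,2]))
for nm,(a,b,c,e) in dict(tray=(160,192,272,366),spat=(205,260,300,328),dish=(252,280,246,275),red=(196,210,232,246),cap=(260,278,364,382),disk=(186,208,382,404)).items():
    p=X[a:b,c:e].reshape(-1,3);p=p[(p[:,2]>.004)&(p[:,2]<.3)]
    if len(p):print(nm,p.min(0).round(3),p.max(0).round(3))
    else:print(nm,"flat")
E
```

```text
top w 0 [249.3 232.9] [248 231   4   4  11] [0.4394 0.2207 0.0394] zmax 0.044 top [0.4398 0.2211 0.0402]
top w 1 [298.2 232.8] [297 232   3   3   6] [0.4356 0.0613 0.03  ] zmax 0.032 top [0.4356 0.0613 0.03  ]
top w 2 [333.3 230.7] [329 226   9  10  65] [ 0.4374 -0.0529  0.0615] zmax 0.073 top [ 0.4392 -0.0553  0.0693]
top w 3 [388.  231.1] [385 228   7   7  34] [ 0.4321 -0.2319  0.0435] zmax 0.056 top [ 0.4324 -0.2342  0.0509]
top p 0 [286.8 174.2] [281 168  13  13 107] [0.6381 0.0968 0.0107] zmax 0.017 top [0.6377 0.0966 0.0119]
top p 1 [308.  174.7] [302 169  13  13 116] [0.6344 0.0242 0.011 ] zmax 0.019 top [0.633  0.0247 0.0131]
top p 2 [328.7 175.1] [323 169  13  13 122] [ 0.6308 -0.0468  0.0105] zmax 0.017 top [ 0.6312 -0.0459  0.0115]
top p 3 [350.  175.5] [344 169  13  14 114] [ 0.6271 -0.1197  0.0108] zmax 0.018 top [ 0.6277 -0.1195  0.0121]
scene w 0 [428.2 214.8] [424 209   9  13  83] [0.4455 0.2231 0.0277] zmax 0.045 top [0.4422 0.2231 0.0406]
scene w 1 [371.  186.9] [369 182   5  10  42] [0.4387 0.0625 0.0222] zmax 0.033 top [0.4359 0.0615 0.031 ]
scene w 2 [331.5 165.9
[... 524 characters left out ...]
.0115]
scene p 3 [271.8 211.6] [262 203  21  18 280] [ 0.6261 -0.1203  0.0114] zmax 0.016 top [ 0.626  -0.1204  0.0115]
tri pad 0 [0.6376 0.0961 0.014 ] weight [0.4407 0.2233 0.021 ]
tri pad 1 [0.6338 0.0242 0.0133] weight [0.4363 0.0618 0.0186]
tri pad 2 [ 0.6305 -0.0472  0.0131] weight [ 0.4392 -0.0546  0.0332]
tri pad 3 [ 0.6268 -0.1196  0.0128] weight [ 0.4331 -0.2355  0.0259]
bench z -0.0005730811788755582
tray [ 0.577 -0.175  0.004] [0.691 0.149 0.019]
spat [ 0.355 -0.035  0.004] [0.531 0.057 0.033]
dish [0.29  0.144 0.004] [0.377 0.237 0.039]
red [0.53  0.243 0.004] [0.564 0.279 0.031]
cap [ 0.285 -0.21   0.004] [ 0.34  -0.157  0.054]
disk [ 0.52  -0.298  0.004] [ 0.588 -0.226  0.023]
```

Pads, largest to smallest, are at (.637,.096), (.6335,.024), (.630,-.0475) and (.6265,-.120). The weights are w500 (.440,-.055), w200 (.434,-.2345), w100 (.441,.2225) and w50 (.437,.062). I'm moving now, then taking a closer look with the wrist camera.

```bash
python3 -m handwheel '[[0.087,0.038,-0.033,-0.0044,0,0,0],[0.087,0.038,-0.033,-0.0044,0,0,0],[0.087,0.038,-0.033,-0.0044,0,0,0],[0.087,0.038,-0.033,-0.0044,0,0,0],[0.087,0.038,-0.033,-0.0044,0,0,0],[0.087,0.038,-0.033,-0.0044,0,0,0],[0.087,0.038,-0.033,-0.0044,0,0,0],[0.087,0.038,-0.033,-0.0044,0,0,0],[0.087,0.038,-0.033,-0.0044,0,0,0],[0.087,0,0,0,0,0,7.27],[0.087,0,0,0,0,0,7.27],[0.087,0,0,0,0,0,7.27]]'
```

```text
time: 1.6
position: [0.4485, -0.2004, 0.2617]
tool_rot: [-3.141, 0.006, 0.001]
ft_force: [0.3, -0.6, -0.6]
grip_width: 1.002
grip_force: 0.0
```

```bash
cat >> h.py <<'E'
from scipy.spatial.transform import Rotation as Ro
def go(x,y,z,psi=0.0):
    "shift in tool axes (at present orientation), then the turn about tool axes, deg"
    s=ctrl.get_state();R=Ro.from_rotvec(s["tool_rot"]);p=np.array(s["position"])
    T=Ro.from_matrix(np.array([[np.cos(psi),np.sin(psi),0],[np.sin(psi),-np.cos(psi),0],[0,0,-1.]]))
    print("t",round(float(s["time"]),2),"pos",p.round(4),"x-axis",R.apply([1,0,0]).round(3),"shift",R.inv().apply(np.array([x,y,z])-p).round(4),"turn",np.degrees((R.inv()*T).as_rotvec()).round(2),"ft",np.round(s["ft_force"],1),"gw",round(float(s["grip_width"]),3),"gf",round(float(s["grip_force"]),1),"q",np.round(s["joint_positions"],2))
E
python3 -c "
from h import *
go(.45,.0,.26)"
```

```text
t 1.6 pos [ 0.4485 -0.2004  0.2617] x-axis [ 1.    -0.004 -0.001] shift [ 0.0008 -0.2004  0.0018] turn [-0.01  0.04 -0.21] ft [ 0.3 -0.6 -0.6] gw 1.002 gf 0.0 q [ 0.8  -0.02 -0.42  1.76 -0.01  1.4  -1.2 ]
```

```bash
python3 -m handwheel '[[0.087,0,-0.05,0,0,0,0],[0.087,0,-0.05,0,0,0,0],[0.087,0,-0.05,0,0,0,0],[0.087,0,-0.05,0,0,0,0],[0.087,0,0,0,0,0,0]]'; python3 - <<'E'
from h import *
go(.437,.062,.2)
c=ctrl.camera_info("wrist");im,d=ctrl.get_image("wrist")
cv2.imwrite("pics/w1.png",im);np.savez("w1.npz",im=im,d=d,**c)
print((-c["R"].T@c["t"]).round(3),c["R"].round(2))
E
```

```text
time: 2.22
position: [0.4483, 0.0038, 0.2622]
tool_rot: [-3.142, -0.013, -0.0]
ft_force: [-0.3, -0.3, -0.5]
grip_width: 0.997
grip_force: 0.0
t 2.23 pos [0.4483 0.0038 0.2622] x-axis [1.    0.008 0.   ] shift [-0.0109 -0.0582  0.0622] turn [-0.   -0.01  0.46] ft [-0.3 -0.3 -0.5] gw 0.997 gf 0.0 q [ 0.63 -0.13 -0.63  1.84 -0.08  1.41 -1.55]
[0.529 0.004 0.425] [[ 0.01 -1.    0.  ]
 [-0.96 -0.01  0.29]
 [-0.29 -0.   -0.96]]
```

View pics/w1.png

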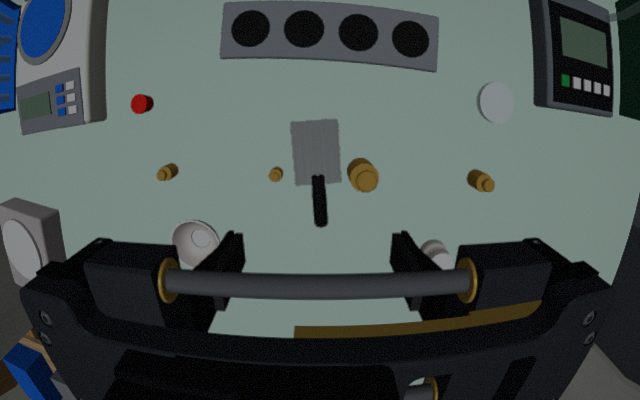

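The wrist view shows w100 at (167,172), w50 at (276,174), w500 at (364,175) and w200 at (482,182). The spatula blade lies between w50 and w500, about 12 mm from each. I'll therefore grip those two along x (psi=90°). I'm refining the positions from this view.

```bash
cat >> h.py <<'E'
def wcloud(d,K,R,t):
    v,u=np.mgrid[:400,:640];a=(u-K[0,2])/K[0,0];b=(v-K[1,2])/K[1,1];th=np.hypot(a,b);s=np.tan(th)/np.maximum(th,1e-9)
    return (np.stack([a*s*d,b*s*d,d],-1)-t)@R
def weights(im,X,d,lo=.004,hi=.1):
    h=cv2.cvtColor(im,cv2.COLOR_BGR2HSV)
    m=((h[...,0]>10)&(h[...,0]<28)&(h[...,1]>110)&(h[...,2]>50)&(d>0)&(X[...,2]>lo)&(X[...,2]<hi)).astype(np.uint8)
    n,l,st,ce=cv2.connectedComponentsWithStats(m)
    for j in range(1,n):
        if st[j,4]<40: continue
        p=X[l==j];zt=np.percentile(p[:,2],97);t=p[p[:,2]>zt-.005];lo=p[p[:,2]<zt*.5]
        mid=lambda q:(q.min(0)+q.max(0))/2
        print("brass",ce[j].round(0),st[j,4],"ztop",zt.round(4),"knob mid",mid(t)[:2].round(4),"mean",t.mean(0)[:2].round(4),"ext",np.ptp(t,0)[:2].round(3))
def pads(im,X,d):
    k=((im.max(-1)<45)&(abs(X[...,2]-.011)<.012)&(d>0)&(X[...,0]>.58)).astype(np.uint8)
    n,l,st,ce=cv2.connectedComponentsWithStats(k)
    for j in range(1,n):
        if st[j,4]<100: continue
        p=X[l==j];q=(np.percentile(p,2,0)+np.percentile(p,98,0))/2;print("pad",ce[j].round(0),p.mean(0).round(4),q.round(4))
E
python3 - <<'E'
from h import *
f=np.load("w1.npz");X=wcloud(f["d"],f["intrinsics"],f["R"],f["t"])
weights(f["im"],X,f["d"]);pads(f["im"],X,f["d"])
print("blade",X[150,[296,316,336]].round(4),"handle",X[205,318:323,2].round(3),"bench",X[200,[200,420],2])
E
```

```text
brass [363. 175.] 753 ztop 0.0699 knob mid [ 0.4397 -0.0575] mean [ 0.4403 -0.0566] ext [0.024 0.025]
brass [166. 172.] 207 ztop 0.0418 knob mid [0.4416 0.2201] mean [0.4414 0.2192] ext [0.012 0.013]
brass [276. 174.] 132 ztop 0.0326 knob mid [0.436  0.0591] mean [0.4361 0.0591] ext [0.011 0.011]
brass [481. 181.] 377 ztop 0.0521 knob mid [ 0.4334 -0.2358] mean [ 0.4334 -0.2357] ext [0.017 0.017]
pad [534.  45.] [ 0.653  -0.3305  0.0174] [ 0.6542 -0.3305  0.0171]
pad [623.   5.] [ 0.8173 -0.6207  0.006 ] [ 0.8178 -0.6316  0.0074]
pad [250.  28.] [0.6365 0.0933 0.0112] [0.6368 0.0936 0.0111]
pad [304.  28.] [0.6331 0.022  0.0112] [0.6332 0.0221 0.0111]
pad [358.  32.] [ 0.6297 -0.0496  0.0112] [ 0.6299 -0.0501  0.0113]
pad [410.  39.] [ 0.6263 -0.1209  0.0112] [ 0.6265 -0.1212  0.0112]
pad [623.  66.] [ 0.6763 -0.5952  0.0135] [ 0.6768 -0.595   0.0133]
blade [[ 0.4669  0.0318  0.0033]
 [ 0.467   0.0044  0.003 ]
 [ 0.4671 -0.0231  0.0019]] handle [0.02  0.021 0.019 0.02  0.018] bench [ 9.31426649e-04 -4.47047683e-05]
```

```bash
python3 -m handwheel '[[0.045,-0.006,-0.0285,0,0,0,0],[0.045,-0.006,-0.0285,0,0,0,0],[0.045,0,0,0.01,0,0,-10],[0.045,0,0,0.01,0,0,-10],[0.045,0,0,0.01,0,0,-10],[0.045,0,0,0.01,0,0,-10],[0.045,0,0,0.01,0,0,-10],[0.045,0,0,0.01,0,0,-10],[0.045,0,0,0.01,0,0,-10],[0.045,0,0,0.01,0,0,-10],[0.045,0,0,0.01,0,0,-9.5],[0.045,0,0,0,0,0,0]]' 20; python3 - <<'E'
from h import *
c=ctrl.camera_info("wrist");im,d=ctrl.get_image("wrist");X=wcloud(d,c["intrinsics"],c["R"],c["t"]);weights(im,X,d)
go(.4363,.0605,.005,np.pi/2)
E
```

```text
time: 3.78
position: [0.436, 0.0549, 0.1712]
tool_rot: [-2.234, -2.206, 0.003]
ft_force: [-0.3, 0.5, 0.1]
grip_width: 0.517
grip_force: 0.0
brass [320.  21.] 369 ztop 0.0421 knob mid [0.4398 0.2206] mean [0.4401 0.2204] ext [0.014 0.014]
brass [317. 176.] 224 ztop 0.033 knob mid [0.4354 0.0603] mean [0.4349 0.0607] ext [0.012 0.011]
brass [588. 231.] 113 ztop 0.0333 knob mid [ 0.8324 -0.0139] mean [ 0.8307 -0.0142] ext [0.029 0.049]
brass [594. 241.] 382 ztop 0.0337 knob mid [ 0.8476 -0.033 ] mean [ 0.8579 -0.0331] ext [0.079 0.089]
brass [321. 265.] 468 ztop 0.0448 knob mid [ 0.4385 -0.04  ] mean [ 0.4388 -0.0394] ext [0.024 0.004]
brass [321. 302.] 101 ztop 0.0702 knob mid [ 0.4381 -0.0621] mean [ 0.4384 -0.0611] ext [0.021 0.009]
t 3.83 pos [0.4365 0.0552 0.1718] x-axis [ 0.014  1.    -0.   ] shift [ 5.300e-03 -1.000e-04  1.668e-01] turn [-0.06  0.   -0.78] ft [-0.  -0.2 -0.5] gw 0.517 gf 0.0 q [ 0.46 -0.09 -0.61  1.99 -0.05  1.22 -0.14]
```

```bash
python3 -m handwheel '[[0.045,0.005,0,0.04,0,0,0],[0.045,0,0,0.04,0,0,0],[0.045,0,0,0.04,0,0,0],[0.045,0,0,0.025,0,0,0],[0.045,0,0,0.015,0,0,0],[0.045,0,0,0.006,0,0,0],[0.045,0,0,0,0,0,0]]'; python3 -c "
from h import *
go(.4360,.0605,.005,np.pi/2)"
```

```text
time: 4.7
position: [0.4372, 0.0613, 0.0065]
tool_rot: [2.231, 2.211, 0.001]
ft_force: [-0.5, -0.5, 0.5]
grip_width: 0.515
grip_force: 0.0
t 4.7 pos [0.4372 0.0613 0.0065] x-axis [ 0.009  1.    -0.   ] shift [-0.0008 -0.0012  0.0015] turn [ 0.04  0.   -0.54] ft [-0.5 -0.5  0.5] gw 0.515 gf 0.0 q [ 0.41  0.16 -0.63  2.15  0.13  0.86 -0.31]
```

```bash
python3 -m handwheel '[[0.045,0,-0.001,0.001,0,0,0],[0.01,0,0,0,0,0,0],[0.01,0,0,0,0,0,0],[0.01,0,0,0,0,0,0],[0.01,0,0,0,0,0,0],[0.01,0,0,0,0,0,0]]' 15; python3 -c "
from h import *
go(.4360,.0605,.005,np.pi/2)"
```

```text
time: 5.45
position: [0.4358, 0.0614, 0.0052]
tool_rot: [2.231, 2.212, -0.0]
ft_force: [0.3, 0.9, 1.7]
grip_width: 0.2
grip_force: 15.0
t 5.45 pos [0.4358 0.0614 0.0052] x-axis [ 0.009  1.    -0.   ] shift [-0.0009  0.0002  0.0002] turn [ 0.01  0.01 -0.49] ft [0.3 0.9 1.7] gw 0.2 gf 15.0 q [ 0.41  0.16 -0.64  2.16  0.13  0.86 -0.31]
```

```bash
python3 -m handwheel '[[0.01,0,0,-0.01,0,0,0],[0.01,0,0,-0.02,0,0,0],[0.01,0,0,-0.03,0,0,0],[0.01,0,0,-0.03,0,0,0],[0.01,0,0,-0.02,0,0,0],[0.01,-0.03,0.032,0,0,0,0],[0.01,-0.03,0.032,0,0,0,0],[0.01,-0.03,0.032,0,0,0,0],[0.01,-0.03,0.032,0,0,0,0],[0.01,-0.03,0.032,0,0,0,0],[0.01,-0.03,0.03,0,0,0,0]]' ; python3 -m handwheel '[[0.01,0,0,0,0,0,10],[0.01,0,0,0,0,0,10],[0.01,0,0,0,0,0,10],[0.01,0,0,0,0,0,10],[0.01,0,0,0,0,0,10],[0.01,0,0,0,0,0,10],[0.01,0,0,0,0,0,10],[0.01,0,0,0,0,0,10],[0.01,0,0,0,0,0,9.5],[0.01,0,0,0,0,0,0]]'; python3 - <<'E'
from h import *
c=ctrl.camera_info("wrist");im,d=ctrl.get_image("wrist");X=wcloud(d,c["intrinsics"],c["R"],c["t"]);cv2.imwrite("pics/w2.png",im);pads(im,X,d)
go(.6264,-.1203,.017)
E
```

```text
time: 6.82
position: [0.6251, -0.1213, 0.1156]
tool_rot: [2.231, 2.212, 0.001]
ft_force: [0.9, 0.6, -0.5]
grip_width: 0.202
grip_force: 15.0
time: 8.07
position: [0.6241, -0.1201, 0.1156]
tool_rot: [-3.142, -0.003, -0.0]
ft_force: [-0.4, 0.2, -0.8]
grip_width: 0.197
grip_force: 15.0
pad [186.   1.] [ 0.8093 -0.0011  0.0087] [ 0.8094 -0.0047  0.0099]
pad [525. 153.] [ 0.6699 -0.3297  0.0178] [ 0.6661 -0.3299  0.0175]
pad [113. 183.] [0.6377 0.0919 0.011 ] [0.6374 0.0927 0.011 ]
pad [170. 185.] [0.6344 0.0206 0.0111] [0.634  0.0212 0.011 ]
pad [240. 188.] [ 0.6311 -0.0506  0.011 ] [ 0.6307 -0.0503  0.011 ]
pad [318. 192.] [ 0.6277 -0.1218  0.011 ] [ 0.6273 -0.1218  0.011 ]
pad [636. 209.] [ 0.6055 -0.5965  0.0106] [ 0.6129 -0.5965  0.0123]
t 8.12 pos [ 0.6241 -0.1201  0.1155] x-axis [1.    0.003 0.   ] shift [0.0022 0.0002 0.0985] turn [-0.   -0.01  0.2 ] ft [ 0.4 -0.1 -0.4] gw 0.196 gf 15.0 q [ 0.34  0.37 -0.24  1.61  0.09  1.17 -1.49]
```

View pics/w2.png

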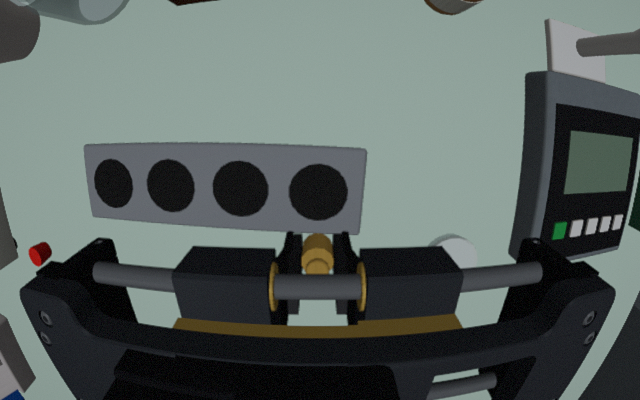

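w50 is held upright at pixel (317,250), and the target pad is ahead at (318,192). I'm lowering it.

```bash
python3 -m handwheel '[[0.01,0.003,0.0007,0.03,0,0,0],[0.01,0,0,0.03,0,0,0],[0.01,0,0,0.02,0,0,0],[0.01,0,0,0.01,0,0,0],[0.01,0,0,0.005,0,0,0],[0.01,0,0,0.002,0,0,0],[0.01,0,0,0,0,0,0]]' ; python3 -c "
from h import *
go(.627,-.1208,.0165)"
```

```text
time: 9.0
position: [0.6276, -0.121, 0.0188]
tool_rot: [3.141, 0.001, 0.002]
ft_force: [-0.3, 0.0, -0.9]
grip_width: 0.198
grip_force: 15.0
t 9.0 pos [ 0.6276 -0.121   0.0188] x-axis [1.    0.    0.001] shift [-0.0006 -0.0002  0.0023] turn [ 0.02 -0.06  0.02] ft [-0.3  0.  -0.9] gw 0.198 gf 15.0 q [ 0.33  0.48 -0.23  1.68  0.12  1.   -1.51]
```

```bash
python3 -m handwheel '[[0.01,0,0,0.001,0,0,0],[0.01,0,0,0.001,0,0,0],[0.01,0,0,0.0005,0,0,0],[0.01,0,0,0,0,0,0]]' 
```

```text
time: 9.5
position: [0.6273, -0.121, 0.0163]
tool_rot: [3.141, 0.0, 0.001]
ft_force: [-2.1, 0.7, 4.0]
grip_width: 0.203
grip_force: 15.0
```

```bash
python3 -m handwheel '[[0.02,0,0,0,0,0,0],[0.03,0,0,0,0,0,0],[0.04,0,0,0,0,0,0],[0.04,0,0,0,0,0,0],[0.04,0,0,-0.02,0,0,0],[0.04,0,0,-0.04,0,0,0],[0.04,0,0,-0.05,0,0,0],[0.05,0,0,-0.03,0,0,0]]'; python3 -m handwheel '[[0.05,-0.027,-0.049,0,0,0,0],[0.05,-0.027,-0.049,0,0,0,0],[0.05,-0.027,-0.049,0,0,0,0],[0.05,-0.027,-0.049,0,0,0,0],[0.05,-0.027,-0.049,0,0,0,0],[0.05,-0.027,-0.049,0,0,0,0],[0.05,-0.024,-0.048,0,0,0,0],[0.05,0,0,0,0,0,0]]'; python3 - <<'E'
from h import *
c=ctrl.camera_info("wrist");im,d=ctrl.get_image("wrist");X=wcloud(d,c["intrinsics"],c["R"],c["t"]);cv2.imwrite("pics/w3.png",im);weights(im,X,d)
go(.441,.221,.006)
E
```

```text
time: 10.5
position: [0.6287, -0.121, 0.1605]
tool_rot: [3.14, 0.0, 0.008]
ft_force: [0.7, -0.2, -0.3]
grip_width: 0.511
grip_force: 0.0
time: 11.5
position: [0.4389, 0.226, 0.1575]
tool_rot: [-3.14, -0.014, -0.003]
ft_force: [0.3, -0.2, -0.2]
grip_width: 0.574
grip_force: 0.0
brass [592.  51.] 215 ztop 0.0438 knob mid [ 0.6253 -0.1217] mean [ 0.6254 -0.1195] ext [0.01  0.012]
brass [321. 184.] 408 ztop 0.0421 knob mid [0.4415 0.221 ] mean [0.4416 0.2213] ext [0.013 0.014]
brass [551. 193.] 1247 ztop 0.0697 knob mid [ 0.4397 -0.0539] mean [ 0.4398 -0.0532] ext [0.024 0.024]
brass [621. 197.] 367 ztop 0.0517 knob mid [ 0.4331 -0.2349] mean [ 0.433  -0.2339] ext [0.017 0.016]
t 11.55 pos [0.4405 0.2231 0.1572] x-axis [1.    0.005 0.002] shift [1.000e-04 2.200e-03 1.512e-01] turn [-0.01 -0.14  0.29] ft [ 0.1 -0.8 -0.2] gw 0.575 gf 0.0 q [-0.01  0.06 -0.52  1.9   0.03  1.19 -2.11]
```

View pics/w3.png

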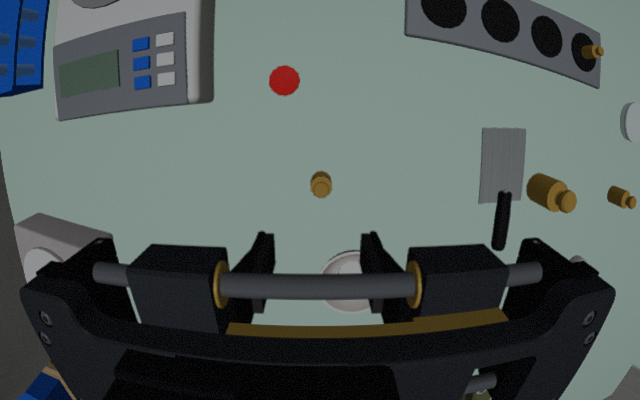

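w50 stands on its pad at pixel (592,51). w100 is at (320,184), and the dish at (345,275) is clear of the fingers. I'm descending.

```bash
python3 -m handwheel '[[0.05,0.0005,0.002,0.05,0,0,0.3],[0.05,0,0,0.04,0,0,0],[0.05,0,0,0.035,0,0,0],[0.05,0,0,0.015,0,0,0],[0.05,0,0,0.009,0,0,0],[0.05,0,0,0,0,0,0],[0.05,0,0,0,0,0,0]]'; python3 -c "
from h import *
go(.4413,.221,.006)"
```

```text
time: 12.42
position: [0.4426, 0.2194, 0.0078]
tool_rot: [-3.141, 0.008, -0.003]
ft_force: [-0.3, -0.3, 0.1]
grip_width: 0.574
grip_force: 0.0
t 12.43 pos [0.4426 0.2194 0.0078] x-axis [ 1.    -0.005  0.002] shift [-0.0013 -0.0016  0.0018] turn [-0.03 -0.12 -0.3 ] ft [-0.3 -0.3  0.1] gw 0.574 gf 0.0 q [-0.05  0.25 -0.51  2.04  0.16  0.88 -2.22]
```

```bash
python3 -m handwheel '[[0.05,-0.001,-0.0015,0.001,0,0,0],[0.012,0,0,0,0,0,0],[0.012,0,0,0,0,0,0],[0.012,0,0,0,0,0,0],[0.012,0,0,0,0,0,0],[0.012,0,0,0,0,0,0]]' 15; python3 -c "
from h import *
go(.6305,-.0495,.130)"
```

```text
time: 13.18
position: [0.4406, 0.2207, 0.0056]
tool_rot: [-3.141, 0.008, -0.0]
ft_force: [0.3, 0.1, 0.5]
grip_width: 0.243
grip_force: 15.0
t 13.18 pos [0.4406 0.2207 0.0056] x-axis [ 1.    -0.005  0.   ] shift [ 0.1912  0.2692 -0.1244] turn [-0.01 -0.   -0.28] ft [0.3 0.1 0.5] gw 0.243 gf 15.0 q [-0.05  0.26 -0.51  2.04  0.16  0.88 -2.22]
```

```bash
python3 -m handwheel '[[0.012,0,0,-0.01,0,0,0],[0.012,0,0,-0.02,0,0,0],[0.012,0,0,-0.04,0,0,0],[0.012,0,0,-0.04,0,0,0],[0.012,0.0272,0.0385,0,0,0,0],[0.012,0.0272,0.0385,0,0,0,0],[0.012,0.0272,0.0385,0,0,0,0],[0.012,0.0272,0.0385,0,0,0,0],[0.012,0.0272,0.0385,0,0,0,0],[0.012,0.0272,0.0385,0,0,0,0],[0.012,0.0272,0.0385,0,0,0,0],[0.012,0,0,0,0,0,0]]'; python3 - <<'E'
from h import *
c=ctrl.camera_info("wrist");im,d=ctrl.get_image("wrist");X=wcloud(d,c["intrinsics"],c["R"],c["t"]);pads(im,X,d)
go(.6308,-.0495,.0172)
E
```

```text
time: 14.68
position: [0.6307, -0.0557, 0.1156]
tool_rot: [3.139, -0.019, 0.0]
ft_force: [0.3, -0.6, -1.7]
grip_width: 0.25
grip_force: 15.0
pad [258.   1.] [ 0.8093 -0.0069  0.0059] [ 0.8093 -0.0131  0.007 ]
pad [398.   2.] [ 0.8074 -0.1302  0.0097] [ 0.8074 -0.1179  0.0119]
pad [565. 159.] [ 0.6705 -0.3297  0.0173] [ 0.6662 -0.3299  0.017 ]
pad [164. 191.] [0.6378 0.0925 0.011 ] [0.6376 0.0932 0.011 ]
pad [232. 193.] [0.6345 0.0212 0.0111] [0.6342 0.0215 0.0111]
pad [309. 195.] [ 0.6311 -0.05    0.011 ] [ 0.6307 -0.0499  0.0111]
pad [385. 196.] [ 0.6294 -0.1198  0.0111] [ 0.6274 -0.1213  0.0111]
t 14.72 pos [ 0.6297 -0.0524  0.1155] x-axis [ 1.    -0.009 -0.001] shift [ 0.0011 -0.0029  0.0983] turn [ 0.02  0.04 -0.52] ft [-0.2  1.7 -1.2] gw 0.246 gf 15.0 q [ 0.28  0.37 -0.3   1.62  0.12  1.17 -1.62]
```

```bash
python3 -m handwheel '[[0.012,0.001,-0.001,0.03,0,0,-0.4],[0.012,0,0,0.03,0,0,0],[0.012,0,0,0.02,0,0,0],[0.012,0,0,0.01,0,0,0],[0.012,0,0,0.005,0,0,0],[0.012,0,0,0.001,0,0,0],[0.012,0,0,0,0,0,0]]' ; python3 -c "
from h import *
go(.6308,-.0496,.0169)"
```

```text
time: 15.6
position: [0.6313, -0.049, 0.0205]
tool_rot: [3.141, 0.003, 0.002]
ft_force: [-0.5, 0.5, -1.1]
grip_width: 0.241
grip_force: 15.0
t 15.6 pos [ 0.6313 -0.049   0.0205] x-axis [1.    0.002 0.001] shift [-0.0005  0.0006  0.0036] turn [ 0.01 -0.08  0.1 ] ft [-0.5  0.5 -1.1] gw 0.241 gf 15.0 q [ 0.27  0.47 -0.29  1.69  0.15  1.   -1.64]
```

```bash
python3 -m handwheel '[[0.012,0,0.0005,0.0015,0,0,0],[0.012,0,0,0.001,0,0,0],[0.012,0,0,0.001,0,0,0],[0.012,0,0,0,0,0,0]]' 
```

```text
time: 16.1
position: [0.6307, -0.0495, 0.0167]
tool_rot: [3.141, 0.003, 0.0]
ft_force: [-2.6, -0.6, 3.4]
grip_width: 0.247
grip_force: 15.0
```

```bash
python3 -m handwheel '[[0.02,0,0,0,0,0,0],[0.03,0,0,0,0,0,0],[0.04,0,0,0,0,0,0],[0.04,0,0,0,0,0,0],[0.04,0,0,-0.02,0,0,0],[0.04,0,0,-0.04,0,0,0],[0.04,0,0,-0.05,0,0,0],[0.06,0,0,-0.03,0,0,0]]'; python3 -m handwheel '[[0.06,-0.033,0.031,0,0,0,0],[0.06,-0.033,0.031,0,0,0,0],[0.06,-0.033,0.031,0,0,0,0],[0.06,-0.033,0.031,0,0,0,0],[0.06,-0.033,0.031,0,0,0,0],[0.06,-0.032,0.0305,0,0,0,0],[0.06,0,0,0,0,0,0],[0.06,0,0,0,0,0,0]]'; python3 - <<'E'
from h import *
c=ctrl.camera_info("wrist");im,d=ctrl.get_image("wrist");X=wcloud(d,c["intrinsics"],c["R"],c["t"]);weights(im,X,d)
go(.4335,-.235,.008)
E
```

```text
time: 17.1
position: [0.6322, -0.0493, 0.1609]
tool_rot: [3.141, 0.003, 0.008]
ft_force: [1.0, 1.1, 0.1]
grip_width: 0.511
grip_force: 0.0
time: 18.1
position: [0.4349, -0.2349, 0.1574]
tool_rot: [3.141, 0.004, 0.003]
ft_force: [0.1, 1.1, 0.2]
grip_width: 0.689
grip_force: 0.0
brass [136.   7.] 320 ztop 0.0529 knob mid [ 0.6294 -0.0519] mean [ 0.6293 -0.052 ] ext [0.013 0.014]
brass [199.   4.] 129 ztop 0.0433 knob mid [ 0.6222 -0.1215] mean [ 0.6219 -0.1219] ext [0.005 0.01 ]
brass [148. 186.] 1388 ztop 0.0696 knob mid [ 0.4392 -0.0585] mean [ 0.4398 -0.0596] ext [0.024 0.024]
brass [320. 189.] 711 ztop 0.0518 knob mid [ 0.4329 -0.2386] mean [ 0.4336 -0.2386] ext [0.018 0.018]
t 18.15 pos [ 0.4352 -0.2343  0.1571] x-axis [1.    0.004 0.002] shift [-0.002   0.0006  0.1491] turn [ 0.02 -0.1   0.21] ft [ 1.   0.6 -0.5] gw 0.69 gf 0.0 q [ 0.6   0.04 -0.16  1.91  0.01  1.19 -1.13]
```

```bash
python3 -m handwheel '[[0.06,-0.0015,0.0025,0.05,0,0,0],[0.06,0,0,0.04,0,0,0],[0.06,0,0,0.035,0,0,0],[0.06,0,0,0.015,0,0,0],[0.06,0,0,0.007,0,0,0],[0.06,0,0,0,0,0,0],[0.06,0,0,0,0,0,0]]'; python3 -c "
from h import *
go(.4337,-.237,.008)"
```

```text
time: 19.02
position: [0.4335, -0.2383, 0.0104]
tool_rot: [3.14, 0.003, 0.003]
ft_force: [-0.4, 0.2, 0.5]
grip_width: 0.688
grip_force: 0.0
t 19.02 pos [ 0.4335 -0.2383  0.0104] x-axis [1.    0.002 0.002] shift [ 0.0002 -0.0013  0.0024] turn [ 0.07 -0.11  0.11] ft [-0.4  0.2  0.5] gw 0.688 gf 0.0 q [ 0.59  0.22 -0.16  2.05  0.04  0.88 -1.16]
```

```bash
python3 -m handwheel '[[0.06,0,-0.0007,0.002,0,0,0],[0.015,0,0,0,0,0,0],[0.015,0,0,0,0,0,0],[0.015,0,0,0,0,0,0],[0.015,0,0,0,0,0,0],[0.015,0,0,0,0,0,0]]' 20; python3 -c "
from h import *
go(.6343,.0220,.130)"
```

```text
time: 19.77
position: [0.4325, -0.2372, 0.0072]
tool_rot: [3.141, 0.003, 0.0]
ft_force: [0.4, 0.4, -0.0]
grip_width: 0.311
grip_force: 20.0
t 19.77 pos [ 0.4325 -0.2372  0.0072] x-axis [1.    0.002 0.   ] shift [ 0.2023 -0.2588 -0.1229] turn [ 0.01 -0.    0.11] ft [ 0.4  0.4 -0. ] gw 0.311 gf 20.0 q [ 0.59  0.22 -0.16  2.05  0.05  0.87 -1.16]
```

```bash
python3 -m handwheel '[[0.015,0,0,-0.01,0,0,0],[0.015,0,0,-0.02,0,0,0],[0.015,0,0,-0.04,0,0,0],[0.015,0,0,-0.04,0,0,0],[0.015,0.0289,-0.037,0,0,0,0],[0.015,0.0289,-0.037,0,0,0,0],[0.015,0.0289,-0.037,0,0,0,0],[0.015,0.0289,-0.037,0,0,0,0],[0.015,0.0289,-0.037,0,0,0,0],[0.015,0.0289,-0.037,0,0,0,0],[0.015,0.0289,-0.037,0,0,0,0],[0.015,0,0,0,0,0,0]]'; python3 -m handwheel '[[0.015,0,0,0,0,0,0],[0.015,0,0,0,0,0,0]]'; python3 - <<'E'
from h import *
c=ctrl.camera_info("wrist");im,d=ctrl.get_image("wrist");X=wcloud(d,c["intrinsics"],c["R"],c["t"]);pads(im,X,d)
go(.6343,.0220,.0185)
E
```

```text
time: 21.28
position: [0.6353, 0.028, 0.1172]
tool_rot: [-3.138, -0.014, -0.001]
ft_force: [-0.6, -0.7, -2.6]
grip_width: 0.316
grip_force: 20.0
time: 21.52
position: [0.6337, 0.0204, 0.1171]
tool_rot: [3.14, -0.0, -0.001]
ft_force: [-0.7, -0.6, -1.6]
grip_width: 0.312
grip_force: 20.0
pad [423.   9.] [ 0.8082 -0.0763  0.0122] [ 0.8083 -0.0733  0.0125]
pad [601. 168.] [ 0.6703 -0.3297  0.0171] [ 0.6659 -0.33    0.0168]
pad [237. 191.] [0.6378 0.0931 0.011 ] [0.6375 0.0934 0.011 ]
pad [314. 194.] [0.6345 0.022  0.0111] [0.634  0.022  0.0111]
pad [388. 194.] [ 0.6342 -0.046   0.0111] [ 0.6307 -0.0495  0.0111]
pad [457. 199.] [ 0.6296 -0.1175  0.0111] [ 0.6272 -0.1208  0.0111]
t 21.57 pos [0.6338 0.0205 0.1172] x-axis [ 1. -0. -0.] shift [ 0.0005 -0.0016  0.0987] turn [ 0.06  0.02 -0.02] ft [ 0.  -0.3 -2.1] gw 0.313 gf 20.0 q [ 0.21  0.38 -0.35  1.61  0.14  1.18 -1.75]
```

```bash
python3 -m handwheel '[[0.015,0.0005,-0.0015,0.03,0,0,0],[0.015,0,0,0.03,0,0,0],[0.015,0,0,0.02,0,0,0],[0.015,0,0,0.01,0,0,0],[0.015,0,0,0.004,0,0,0],[0.015,0,0,0,0,0,0],[0.015,0,0,0,0,0,0]]' ; python3 -m handwheel '[[0.015,0,0,0.0015,0,0,0],[0.015,0,0,0.001,0,0,0],[0.015,0,0,0,0,0,0]]'; python3 -c "
from h import *
go(.6343,.0220,.0182)"
```

```text
time: 22.45
position: [0.6356, 0.0239, 0.0242]
tool_rot: [3.142, 0.003, 0.003]
ft_force: [0.6, -0.5, -2.3]
grip_width: 0.31
grip_force: 20.0
time: 22.82
position: [0.6347, 0.0237, 0.0206]
tool_rot: [3.141, 0.003, -0.0]
ft_force: [-0.3, 0.7, -0.7]
grip_width: 0.316
grip_force: 20.0
t 22.82 pos [0.6347 0.0237 0.0206] x-axis [ 1.     0.002 -0.   ] shift [-0.0004  0.0017  0.0024] turn [0.01 0.01 0.11] ft [-0.3  0.7 -0.7] gw 0.316 gf 20.0 q [ 0.19  0.48 -0.34  1.68  0.18  1.01 -1.78]
```

```bash
python3 -m handwheel '[[0.015,0,0.001,0.001,0,0,0],[0.015,0,0,0.001,0,0,0],[0.015,0,0,0.0007,0,0,0],[0.015,0,0,0,0,0,0]]'
```

```text
time: 23.32
position: [0.6348, 0.0226, 0.0182]
tool_rot: [3.141, 0.003, -0.0]
ft_force: [-1.6, 0.6, 1.4]
grip_width: 0.316
grip_force: 20.0
```

```bash
python3 -m handwheel '[[0.025,0,0,0,0,0,0],[0.035,0,0,0,0,0,0],[0.045,0,0,0,0,0,0],[0.045,0,0,0,0,0,0],[0.045,0,0,-0.02,0,0,0],[0.045,0,0,-0.04,0,0,0],[0.045,0,0,-0.05,0,0,0],[0.07,0,0,-0.05,0,0,0]]'; python3 -m handwheel '[[0.07,-0.039,0.0158,0,0,0,0],[0.07,-0.039,0.0158,0,0,0,0],[0.07,-0.039,0.0158,0,0,0,0],[0.07,-0.039,0.0158,0,0,0,0],[0.07,-0.039,0.0158,0,0,0,0],[0.07,0,0,0,0,0,-10]]'; python3 -m handwheel '[[0.07,0,0,0,0,0,-10],[0.07,0,0,0,0,0,-10],[0.07,0,0,0,0,0,-10],[0.07,0,0,0,0,0,-10],[0.07,0,0,0,0,0,-10],[0.07,0,0,0,0,0,-10],[0.07,0,0,0,0,0,-10],[0.07,0,0,0,0,0,-10],[0.07,0,0,0,0,0,0],[0.07,0,0,0,0,0,0]]'; python3 - <<'E'
from h import *
c=ctrl.camera_info("wrist");im,d=ctrl.get_image("wrist");X=wcloud(d,c["intrinsics"],c["R"],c["t"]);weights(im,X,d);cv2.imwrite("pics/w4.png",im)
go(.44,-.0565,.010,np.pi/2)
E
```

```text
time: 24.32
position: [0.635, 0.0229, 0.1811]
tool_rot: [-3.142, -0.003, -0.003]
ft_force: [0.1, 0.1, -0.0]
grip_width: 0.568
grip_force: 0.0
time: 25.08
position: [0.438, -0.0581, 0.1794]
tool_rot: [3.127, 0.279, 0.002]
ft_force: [1.3, -0.8, 0.4]
grip_width: 0.803
grip_force: 0.0
time: 26.32
position: [0.4402, -0.0565, 0.1787]
tool_rot: [2.221, 2.22, 0.001]
ft_force: [0.7, 0.9, -0.6]
grip_width: 0.803
grip_force: 0.0
brass [495. 115.] 697 ztop 0.0629 knob mid [0.6327 0.022 ] mean [0.632  0.0218] ext [0.017 0.018]
brass [596. 153.] 112 ztop 0.0337 knob mid [ 0.8282 -0.0083] mean [ 0.8285 -0.0075] ext [0.036 0.039]
brass [594. 202.] 1037 ztop 0.0337 knob mid [ 0.8463 -0.0733] mean [ 0.8501 -0.0788] ext [0.078 0.167]
brass [316. 184.] 1229 ztop 0.07 knob mid [ 0.4385 -0.0562] mean [ 0.4388 -0.0558] ext [0.025 0.025]
brass [483. 178.] 438 ztop 0.053 knob mid [ 0.6292 -0.05  ] mean [ 0.6285 -0.0498] ext [0.013 0.013]
brass [470. 234.] 273 ztop 0.0437 knob mid [ 0.6251 -0.1202] mean [ 0.6248 -0.1203] ext [0.011 0.01 ]
t 26.38 pos [ 0.4401 -0.0565  0.1785] x-axis [ 0.  1. -0.] shift [ 1.000e-04 -3.000e-04  1.685e-01] turn [ 0.05  0.02 -0.01] ft [ 0.4 -0.1  0.1] gw 0.801 gf 0.0 q [ 0.33 -0.08 -0.25  1.99 -0.02  1.23  0.09]
```

View pics/w4.png

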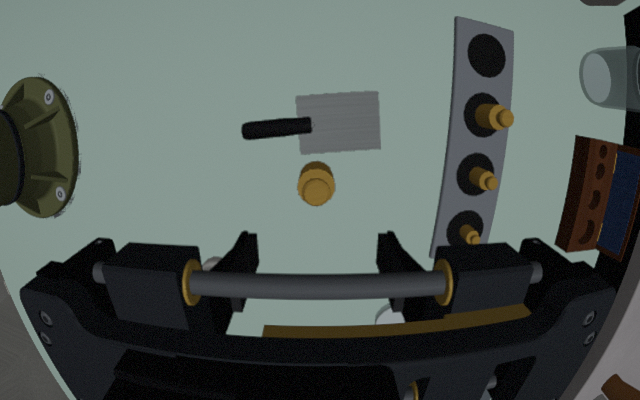

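All three placed weights stand upright on their pads at (495,115), (483,178) and (470,234). w500 is at (316,184). I'm descending on w500.

```bash
python3 -m handwheel '[[0.07,0,-0.001,0.05,0,0,0],[0.07,0,0,0.045,0,0,0],[0.07,0,0,0.04,0,0,0],[0.07,0,0,0.02,0,0,0],[0.07,0,0,0.012,0,0,0],[0.07,0,0,0,0,0,0],[0.07,0,0,0,0,0,0]]'; python3 -m handwheel '[[0.025,0,0,0,0,0,0],[0.025,0,0,0,0,0,0],[0.025,0,0,0,0,0,0],[0.025,0,0,0,0,0,0],[0.025,0,0,0,0,0,0],[0.025,0,0,0,0,0,0]]' 30; python3 -c "
from h import *
go(.6375,.0940,.135,np.pi/2)"
```

```text
time: 27.25
position: [0.4399, -0.0567, 0.0119]
tool_rot: [2.219, 2.222, 0.002]
ft_force: [0.4, -0.9, 0.0]
grip_width: 0.803
grip_force: 0.0
time: 28.0
position: [0.4391, -0.0566, 0.011]
tool_rot: [2.219, 2.223, 0.0]
ft_force: [0.5, -0.3, 1.0]
grip_width: 0.428
grip_force: 30.0
t 28.0 pos [ 0.4391 -0.0566  0.011 ] x-axis [-0.002  1.    -0.   ] shift [ 0.1502  0.1987 -0.124 ] turn [0.01 0.01 0.11] ft [ 0.5 -0.3  1. ] gw 0.428 gf 30.0 q [ 0.31  0.12 -0.26  2.16  0.04  0.86  0.04]
```

```bash
python3 -m handwheel '[[0.025,0,0,-0.01,0,0,0],[0.025,0,0,-0.02,0,0,0],[0.025,0,0,-0.04,0,0,0],[0.025,0,0,-0.04,0,0,0],[0.025,0,0,-0.02,0,0,0],[0.025,0,0,0,0,0,10],[0.025,0,0,0,0,0,10],[0.025,0,0,0,0,0,10],[0.025,0,0,0,0,0,10],[0.025,0,0,0,0,0,10],[0.025,0,0,0,0,0,10]]'; python3 -m handwheel '[[0.025,0,0,0,0,0,10],[0.025,0,0,0,0,0,10],[0.025,0,0,0,0,0,10],[0.025,0.0284,-0.0215,0,0,0,0],[0.025,0.0284,-0.0215,0,0,0,0],[0.025,0.0284,-0.0215,0,0,0,0],[0.025,0.0284,-0.0215,0,0,0,0],[0.025,0.0284,-0.0215,0,0,0,0],[0.025,0.0284,-0.0215,0,0,0,0],[0.025,0.0284,-0.0215,0,0,0,0],[0.025,0,0,0,0,0,0],[0.025,0,0,0,0,0,0]]'; python3 -m handwheel '[[0.025,0,0,0,0,0,0]]'; python3 - <<'E'
from h import *
c=ctrl.camera_info("wrist");im,d=ctrl.get_image("wrist");X=wcloud(d,c["intrinsics"],c["R"],c["t"]);pads(im,X,d);cv2.imwrite("pics/w5.png",im)
go(.6375,.0940,.0225)
E
```

```text
time: 29.38
position: [0.4379, -0.0564, 0.1405]
tool_rot: [-3.035, -0.807, 0.003]
ft_force: [0.2, 0.2, -5.0]
grip_width: 0.427
grip_force: 30.0
time: 30.88
position: [0.6363, 0.0936, 0.1399]
tool_rot: [3.141, 0.003, -0.005]
ft_force: [-0.5, -0.3, -4.4]
grip_width: 0.43
grip_force: 30.0
time: 31.0
position: [0.6366, 0.0929, 0.1406]
tool_rot: [3.14, 0.001, -0.002]
ft_force: [0.7, -0.3, -5.2]
grip_width: 0.425
grip_force: 30.0
pad [463.  24.] [ 0.8092 -0.056   0.0133] [ 0.8137 -0.0681  0.0128]
pad [616. 170.] [ 0.6686 -0.3298  0.0171] [ 0.6664 -0.33    0.0168]
pad [315. 187.] [0.638  0.0939 0.011 ] [0.6378 0.0938 0.0111]
pad [382. 186.] [0.6392 0.0279 0.0111] [0.6344 0.0225 0.0111]
pad [447. 192.] [ 0.6333 -0.0441  0.0111] [ 0.6305 -0.0484  0.0111]
pad [502. 196.] [ 0.629  -0.1165  0.0111] [ 0.6271 -0.1197  0.011 ]
t 31.05 pos [0.6368 0.093  0.1409] x-axis [ 1.     0.001 -0.001] shift [ 0.0008 -0.0011  0.1184] turn [0.06 0.04 0.04] ft [ 0.3 -0.6 -5.2] gw 0.427 gf 30.0 q [ 0.13  0.39 -0.4   1.56  0.16  1.23 -1.87]
```

View pics/w5.png

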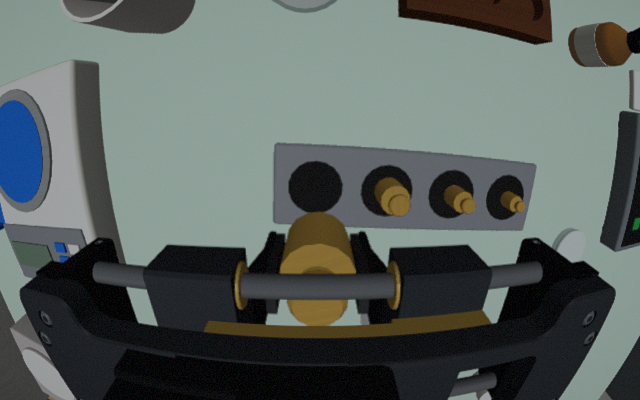

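w500 is held upright in front of the empty pad at (315,187), and the gripper is clear of the balance. I'm lowering it.

```bash
python3 -m handwheel '[[0.025,0.0005,-0.0005,0.04,0,0,0],[0.025,0,0,0.035,0,0,0],[0.025,0,0,0.02,0,0,0],[0.025,0,0,0.01,0,0,0],[0.025,0,0,0.005,0,0,0],[0.025,0,0,0.002,0,0,0],[0.025,0,0,0,0,0,0],[0.025,0,0,0,0,0,0]]' ; python3 -c "
from h import *
go(.6377,.0940,.0220)"
```

```text
time: 32.05
position: [0.6384, 0.0949, 0.0297]
tool_rot: [-3.142, -0.003, -0.002]
ft_force: [0.0, 0.0, -4.8]
grip_width: 0.422
grip_force: 30.0
t 32.05 pos [0.6384 0.0949 0.0297] x-axis [1.    0.002 0.001] shift [-0.0007  0.0009  0.0077] turn [-0.   -0.07  0.11] ft [ 0.   0.  -4.8] gw 0.422 gf 30.0 q [ 0.11  0.49 -0.38  1.65  0.21  1.04 -1.9 ]
```

```bash
python3 -m handwheel '[[0.025,0,0.0005,0.002,0,0,0],[0.025,0,0,0.002,0,0,0],[0.025,0,0,0.0015,0,0,0],[0.025,0,0,0.001,0,0,0],[0.025,0,0,0,0,0,0]]'
```

```text
time: 32.67
position: [0.6379, 0.0943, 0.0223]
tool_rot: [3.142, 0.003, -0.0]
ft_force: [0.3, -0.2, -5.2]
grip_width: 0.428
grip_force: 30.0
```

```bash
python3 -m handwheel '[[0.025,0,0,0.0007,0,0,0],[0.025,0,0,0,0,0,0]]'
```

```text
time: 32.92
position: [0.6381, 0.0943, 0.0221]
tool_rot: [3.141, 0.003, 0.0]
ft_force: [-1.2, 0.1, -1.5]
grip_width: 0.428
grip_force: 30.0
```

Contact made: the force fell from -5.2 to -1.5 N. One more small step, then release and retreat.

```bash
python3 -m handwheel '[[0.025,0,0,0.0004,0,0,0],[0.042,0,0,0,0,0,0],[0.05,0,0,0,0,0,0],[0.055,0,0,0,0,0,0],[0.055,0,0,0,0,0,0],[0.055,0,0,-0.02,0,0,0],[0.055,0,0,-0.04,0,0,0],[0.055,0,0,-0.05,0,0,0],[0.055,0,0,-0.05,0,0,0],[0.055,-0.05,0,0,0,0,0],[0.055,-0.05,0,0,0,0,0],[0.055,0,0,0,0,0,0]]'; python3 - <<'E'
from h import *
c=ctrl.camera_info("wrist");im,d=ctrl.get_image("wrist");X=wcloud(d,c["intrinsics"],c["R"],c["t"]);weights(im,X,d);cv2.imwrite("pics/w6.png",im);pads(im,X,d)
im,d=ctrl.get_image("scene");X=cloud("scene",d);weights(im,X,d)
E
```

```text
time: 34.42
position: [0.5348, 0.0945, 0.1825]
tool_rot: [3.14, 0.006, -0.0]
ft_force: [1.2, -0.7, 0.0]
grip_width: 0.633
grip_force: 0.0
brass [317.  81.] 1331 ztop 0.0811 knob mid [0.6383 0.0937] mean [0.6379 0.0933] ext [0.025 0.025]
brass [389.  88.] 748 ztop 0.063 knob mid [0.6347 0.0224] mean [0.6345 0.0225] ext [0.018 0.019]
brass [452.  97.] 486 ztop 0.0528 knob mid [ 0.6307 -0.0499] mean [ 0.6304 -0.049 ] ext [0.015 0.014]
brass [503. 107.] 299 ztop 0.0436 knob mid [ 0.6264 -0.1211] mean [ 0.6264 -0.1203] ext [0.012 0.012]
pad [604. 101.] [ 0.6644 -0.3299  0.0174] [ 0.6653 -0.33    0.017 ]
pad [315.  96.] [0.6253 0.0958 0.0111] [0.6315 0.094  0.0111]
pad [378.  92.] [0.6314 0.0276 0.0111] [0.6335 0.0227 0.0111]
pad [440.  98.] [ 0.6295 -0.0442  0.0112] [ 0.6301 -0.0476  0.0111]
pad [494. 106.] [ 0.6267 -0.1168  0.0112] [ 0.6268 -0.1197  0.0113]
brass [16. 69.] 1275 ztop 0.0961 knob mid [ 0.5972 -1.0435] mean [ 0.5968 -1.0439] ext [0.094 0.013]
brass [271. 208.] 75 ztop 0.0447 knob mid [ 0.6254 -0.1193] mean [ 0.6262 -0.1191] ext [0.01 0.01]
brass [295. 222.] 112 ztop 0.0536 knob mid [ 0.6301 -0.0487] mean [ 0.6306 -0.0488] ext [0.013 0.012]
brass [319. 236.] 178 ztop 0.0632 knob mid [0.6352 0.0235] mean [0.6354 0.0236] ext [0.017 0.017]
brass [179. 243.] 307 ztop 0.0875 knob mid [ 0.8213 -0.2337] mean [ 0.8257 -0.2303] ext [0.029 0.024]
brass [345. 250.] 330 ztop 0.0815 knob mid [0.6385 0.0948] mean [0.6392 0.0951] ext [0.023 0.023]
brass [222. 285.] 122 ztop 0.035 knob mid [ 0.846  -0.0993] mean [ 0.8517 -0.0987] ext [0.064 0.048]
brass [251. 292.] 97 ztop 0.0349 knob mid [ 0.8293 -0.0361] mean [ 0.8285 -0.0376] ext [0.037 0.046]
brass [205. 289.] 45 ztop 0.0358 knob mid [ 0.877  -0.1246] mean [ 0.8773 -0.1244] ext [0.01  0.038]
brass [246. 314.] 51 ztop 0.0348 knob mid [ 0.8762 -0.0189] mean [ 0.8782 -0.0167] ext [0.013 0.035]
```

View pics/w6.png

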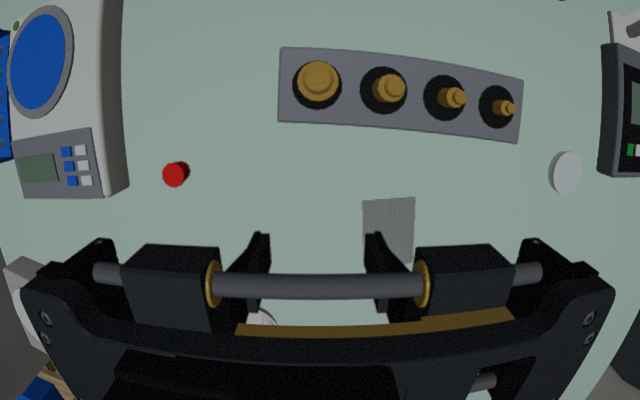

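All four weights stand upright and centred at (317,81), (389,88), (452,97) and (503,107), largest next to the balance, and the arm is clear.

```bash
python3 -m handwheel '[[0.055,0,0,0,0,0,0],[0.055,0,0,0,0,0,0]]'; python3 -c "
from bench import ctrl
print(ctrl.close_job())"
```

```text
time: 34.78
position: [0.5388, 0.0941, 0.1814]
tool_rot: [-3.141, -0.003, -0.0]
ft_force: [0.9, -0.3, 0.2]
grip_width: 0.632
grip_force: 0.0
the job is handed in; nothing more can be done
None
```

I set all four weights upright on the pads, 500, 200, 100 and 50 g outward from the balance; the final images put each within about 2 mm of its pad's centre, and I handed the job in at about 35 s (no verdict was returned).

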